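Blow the shutter clean, then hold it half open for the photocell check

ROBOT

A 6-joint arm with a two-finger parallel gripper is mounted at the origin on a cart in front of the work surface, level with it; the furniture and walls round the work are solid. World frame = base frame: x ahead of the robot, y to its left, z up, the work surface at z = 0. Lengths are in mm, angles in rad, forces in N, time in s.
With the tool pointing down it reaches from about 350 to 875 mm from the base axis. Payload 4.2 kg.
Tool frame: the origin (TCP) lies at the very end of the fingers, on their centre line; the grasp point (between the pads) lies 19 mm behind it (arm.tcp_to_grasp is the x of the grasp point in the tool frame, in mm); x points along the fingers, z is the direction in which the jaws open and shut, and the axes are right-handed (so a half turn about x gives the same grasp; the last joint's range is limited). The gripper opens to 85 mm and grips with 20 to 120 N. Pads are 22 mm wide; open, the fingers measure 114 mm over their backs; the gripper's body (76 mm by 85 mm) begins 54 mm behind the grasp point. The pads swing forward as they close: fully open they stand 13 mm farther back than shut.
Start: joints at [1.489, 0.385, 0.008, 0, -1.194, -0.259], TCP at [208.868, 589.044, 209.112] pointing down, gripper open.
Joint ranges: [-3.14, 3.14], [-1.21, 2.06], [-1.07, 1.41], [-3.16, 2.05], [-2.99, -0.16], [-3.1, 3.1]. Speed limits (rad/s): [2.79, 2.79, 3.14, 3.14, 3.14, 3.14].

INTERFACE

Orientations are given as a unit quaternion [x, y, z, w].
In Python, from bench import status, get_image, job, arm gives the robot as it stands.
- The arm moves only by the tool apply_moves, never from a script. Its argument "targets" is text: rows parted by semicolons, each of 5 numbers parted by spaces: the shift along the tool's x, y, z in mm, then the turn about the tool's x in degrees, then the gripper's target within -1 to 1 (shut at 1, half-way at 0, fully open at -1). In form: dx dy dz spin hand; .... A call has 1 to 10 rows; each row is the pose to reach, as a shift and turn from the pose commanded when the call began, along the tool's axes at that moment; what a row does not reach only later rows make up. A row lasts 1/12 s, in which the tool goes at most 41.7 mm and 7.16 degrees, less where a joint would pass 70% of its speed; a pose out of reach is approached as far as the arm can. A call with a gripper value outside its range is refused whole. The fingers move at their own pace and stop on an object; the grip force is fixed at half the most. Time passes only in rows, so rows that repeat a pose let the fingers close. It gives the time, the measured TCP pose, the force and the opening at its end, in the units of the state.
- status.read_state(): the state, without advancing time (a new reading comes with each control period).
- get_image(name): name is "scene" or "top"; returns a dict with "img" (400x640x3 uint8, red, green, blue), "mtx" (3x3 intrinsics, pixels), "k1" (the pictures are not rectified: a ray, as slopes to the right and down, at radius r is drawn at 1 + k1 r^2 times it, then the intrinsics apply), "world_from_camera" (4x4, takes a point from camera to world coordinates). Camera axes: x right, y down, z forward; pixel columns grow to the right and rows downward; lengths in mm; the calibration is good to about 2 mm. A picture is of the moment at which its call begins. There is no depth.
- job.job_done(): hands the job in, once; it reports no verdict.
The state is a dict: "clock": time; "joints": joint angles; "joint_vel": joint speeds; "joint_efforts": joint torques, N m; "position": TCP position; "ee_rot": TCP orientation; "contact_force": force on the tool from outside, world axes, zero at the start; "wrist_torque": the same for the moment, N m; "gripper_width": finger opening in mm.
Only numpy, scipy, OpenCV 4.12 (cv2) and the standard library are available. Lean on these libraries where they do the work, as an engineer would, in place of code of your own. Each camera call takes 0.05 s, during which the arm holds its last target.

TASK

Get the pipe opacity tester ready for its half-light reading: with the shutter still shut, press the red cap of the clamped air duster all the way down and let it spring back up, so that dust is blown off the shutter. Then slide the sprung shutter by its orange finger tab until the pointer stands at the long red half mark, never opening it beyond three quarters (the photocell would be overdriven), and keep the tab held there with the fingers: the program finishes while holding it half open. Leave everything else on the bench where it is.

Things in the scene. Friction and masses are not known exactly. Their poses are not given: they have to be found in the camera images.
- tester: Pipe opacity tester, fixed: base plate 150 x 310 mm, white lamp housing (112 x 112 mm, roof 92 mm above the bench) at its +y end, dark shutter guide beside it, empty cradle, white photocell head (96 mm high) at its -y end. Origin: centre of its underside, on the bench. +x: the way the shutter opens (away from the robot, within 0.2 rad). A spring barrel reaches to x = 155 mm, 58 mm up.
- shutter_tab (a point): Orange upright finger tab on top of the shutter: 12 mm thick along its x, 30 mm wide along y, 98 to 138 mm above the bench (a flat carriage 26 x 18 mm just under it). The point is the centre of the tab, 118 mm above the bench. Axes parallel to the tester's; it slides with the shutter along +x only: at tester x = -25 mm, y = 15.5 mm when shut, at x = 0 at half travel. A black pointer at its foot runs over the scale.
- shutter (a joint): Travel of the shutter in m: 0 shut, 0.050 fully open, 0.025 is half (pointer at the red mark). A spring always pulls it shut: 2 N when shut, rising evenly to 8 N at half and 14 N at fully open. It shuts by itself when let go.
- duster: Blue and white compressed-air can, 53 mm across, clamped upright in a fixed holder (base 85 x 85 mm) at the front right of the tester, its thin white nozzle tube pointing at the shutter. Origin: centre of the can's axis at bench height. +x is the way the nozzle tube points.
- cap_top (a point): Centre of the top of the red round press cap on the can, 30 mm across; 147 mm above the bench when up.
- nozzle_cap (a joint): How far the red cap is pressed down, in m: 0 up, 0.008 fully down at a hard stop. A spring pushes it back up: 2 N at the start, 6 N fully down.
- half_mark (a point): The long red half mark on the white scale on the lamp housing's roof, 93 mm above the bench, at tester x = 0, y = 54 mm. Short black marks 12.5 mm apart: shut and one quarter on one side, three quarters and fully open on the other. The tab's pointer stands at it at half travel.
- jar_black: Loose sample jar with black contents and white cap, 50 mm across, 78 mm high, at the front left or front right of the bench; not to be moved. Origin: centre of its underside.
- jar_orange: Loose sample jar with orange contents and white cap, 41 mm across, 63 mm high, at the other of these two places; not to be moved. Origin: centre of its underside.

How it is judged (in metres and radians):
On the way, in this order (a step that is already met when the one before it is completed fails the run):
1. the red cap is pressed down (at least 6 of its 8 mm) while the shutter is shut (value of joint nozzle_cap above 0.006 m and value of joint shutter below 0.003 m), for 0.1 s.
2. the cap has sprung back up, the shutter still shut (value of joint nozzle_cap below 0.0015 m and value of joint shutter below 0.003 m), for 0.1 s.
At the end, for the whole second after the job is handed in: The shutter stands at half travel, 25 mm within 5 mm, at rest, held there against its spring by the fingers on the orange tab (at least 3 N of contact); the red cap is up (value of joint shutter between 0.02 and 0.03 m and velocity of joint shutter between -0.01 and 0.01 m/s and contact force between the fingers and shutter above 3 N and value of joint nozzle_cap below 0.0015 m); the arm keeps its last pose, push and grip.
It fails at once if the shutter is opened beyond three quarters of its travel (value of joint shutter above 0.0385 m).
It fails at once if the air cap is pressed while the shutter is open (value of joint nozzle_cap above 0.004 m and value of joint shutter above 0.008 m).
It fails at once if one of the two sample jars is moved by more than 20 mm (distance of any of jar_black, jar_orange from where it was at the start of the episode above 0.02 m).
It also fails if it takes over 42 s, if anything falls off the work surface, if the arm or the gripper's body presses on something with over 40 N, if the wrist force passes 120 N, or if a joint passes its speed limit or range.

## Working session

There is one attempt and no reset: what is moved stays moved. The work goes in short steps, Python scripts to look and compute and a tool call to move; the robot and the scene stay as the last step left them, time stands still between calls to the robot, and variables do not carry over. Pictures are saved under pics/ and viewed, and the job is handed in when it is done.

Besides the shell and the picture viewer there is one more tool, called after "Emit:" in YAML: its name, and indented under it one key for each argument. apply_moves: Moves the arm, as the interface text tells. Its arguments: {"type":"object","properties":{"targets":{"type":"string"}},"required":["targets"]}

```bash
ls; mkdir -p pics; cat > h.py <<'E'
import numpy as np, cv2
from bench import status, get_image, job, arm
def grab(name, fn):
    d=get_image(name); cv2.imwrite(fn, cv2.cvtColor(np.asarray(d["img"]),cv2.COLOR_RGB2BGR)); return d
def ray(d,u,v):
    K=np.array(d["mtx"],float); k1=d["k1"]
    p=cv2.undistortPoints(np.array([[[u,v]]],float),K,np.array([k1,0,0,0,0],float))[0,0]
    T=np.array(d["world_from_camera"],float)
    r=T[:3,:3]@np.array([p[0],p[1],1]); return T[:3,3], r/np.linalg.norm(r)
def onz(d,u,v,z):
    o,r=ray(d,u,v); return o+r*(z-o[2])/r[2]
def proj(d,P):
    T=np.linalg.inv(np.array(d["world_from_camera"],float)); K=np.array(d["mtx"],float)
    q=T[:3,:3]@np.array(P,float)+T[:3,3]; x=q[:2]/q[2]; x=x*(1+d["k1"]*(x@x)); return K[:2,:2]@x+K[:2,2]
def tri(a,b):
    (o1,r1),(o2,r2)=a,b
    A=np.stack([r1,-r2],1); s=np.linalg.lstsq(A,o2-o1,rcond=None)[0]
    p,q=o1+s[0]*r1,o2+s[1]*r2; return (p+q)/2, np.linalg.norm(p-q)
E
python3 - <<'E'
from h import *
for n in("scene","top"):
    d=grab(n,f"pics/{n}0.png"); print(n,d["mtx"],d["k1"],d["world_from_camera"])
print(status.read_state(), arm.tcp_to_grasp)
E
```

```text
pics
scene [[513.87868959   0.         314.65214279]
 [  0.         513.87868959 203.23208069]
 [  0.           0.           1.        ]] 0.02711045268631892 [[ 8.75443975e-01 -2.28972363e-01  4.25640111e-01 -7.36115030e+01]
 [-4.83116703e-01 -3.89051018e-01  7.84370803e-01 -9.48674317e+02]
 [-1.40035175e-02 -8.92306541e-01 -4.51212743e-01  6.99399439e+02]
 [ 0.00000000e+00  0.00000000e+00  0.00000000e+00  1.00000000e+00]]
top [[422.56499946   0.         321.87762282]
 [  0.         422.56499946 195.49572943]
 [  0.           0.           1.        ]] -0.08883922731687616 [[-1.62720948e-02 -9.93142852e-01  1.15769144e-01  3.65408420e+02]
 [-9.99861491e-01  1.65673271e-02  1.58834715e-03  8.64077525e+01]
 [-3.49544090e-03 -1.15727263e-01 -9.93274878e-01  1.18694555e+03]
 [ 0.00000000e+00  0.00000000e+00  0.00000000e+00  1.00000000e+00]]
{'clock': 0.1, 'joints': array([ 1.48857975e+00,  3.85512982e-01,  6.81284869e-03, -4.51060005e-04,
       -1.19400830e+00, -2.58634144e-01]), 'joint_vel': array([ 6.74632929e-04, -3.04218609e-03,  2.12038741e-03,  1.93542719e-03,
       -6.93406045e-05,  1.48333116e-03]), 'joint_efforts': array([-4.68088911e-04, -3.93318200e+01,  1.88928366e+01,  4.19793203e+00,
       -2.57840897e-03,  6.80897131e-06]), 'position': array([208.7045095 , 588.54575308, 208.12822537]), 'ee_rot': array([-0.5770431 , -0.40748423,  0.57813849, -0.40833044]), 'contact_force': array([ 0.60381557, -0.27781833,  0.57700822]), 'wrist_torque': array([-0.03810096, -0.02040945, -0.02844724]), 'gripper_width': 85.28966532862421} -18.700000000000003
```

View images.

View pics/scene0.png

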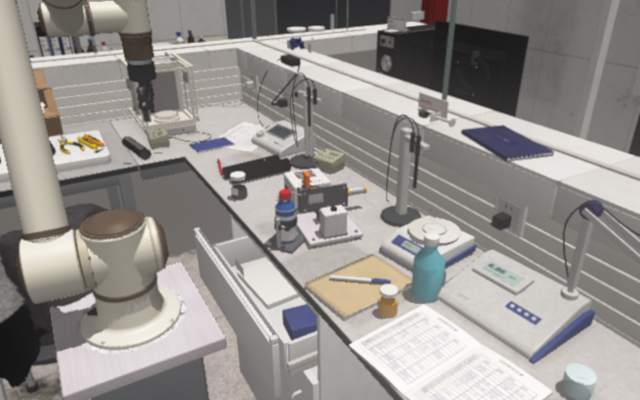

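View pics/top0.png

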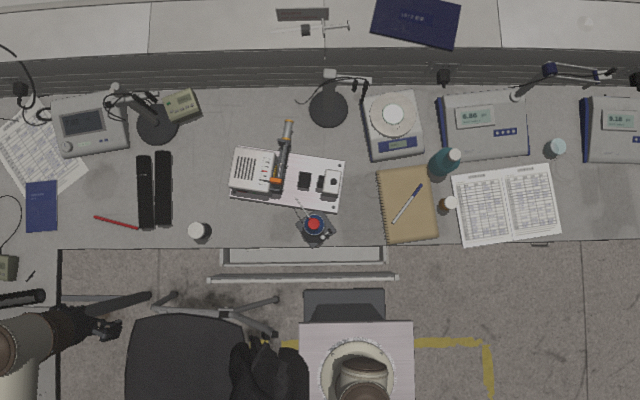

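```bash
python3 - <<'E'
from h import *
t=cv2.imread("pics/top0.png"); s=cv2.imread("pics/scene0.png")
cv2.imwrite("pics/tc.png",cv2.resize(t[100:250,220:360],None,fx=4,fy=4,interpolation=cv2.INTER_CUBIC)[:600])
cv2.imwrite("pics/sc.png",cv2.resize(s[150:270,215:385],None,fx=4.5,fy=4.5,interpolation=cv2.INTER_CUBIC))
for n,im in(("top",t),("scene",s)):
    hsv=cv2.cvtColor(im,cv2.COLOR_BGR2HSV)
    for nm,lo,hi in(("red",(0,150,90),(4,255,255)),("red2",(174,150,90),(180,255,255)),("orange",(6,160,120),(16,255,255))):
        m=cv2.inRange(hsv,lo,hi); k,l,st,c=cv2.connectedComponentsWithStats(m)
        for i in range(1,k):
            if st[i,4]>=6: print(n,nm,st[i],c[i].round(1))
E
```

```text
top red [ 94 216   4   2   7] [ 95.3 216.6]
top red [ 99 217  12   5  16] [104.6 219.2]
top red [308 218  11  11  94] [313.2 223.2]
top red [117 222   5   3   6] [119.3 223.2]
top red [123 224   7   3   9] [126.2 225. ]
top red [131 226   4   3   6] [132.7 227. ]
top orange [270 177  11   6  43] [275.1 179.7]
scene red [280 189  10   9  62] [285.1 192.6]
scene orange [304 172   5  15  55] [306.5 178.3]
```

View pics/tc.png

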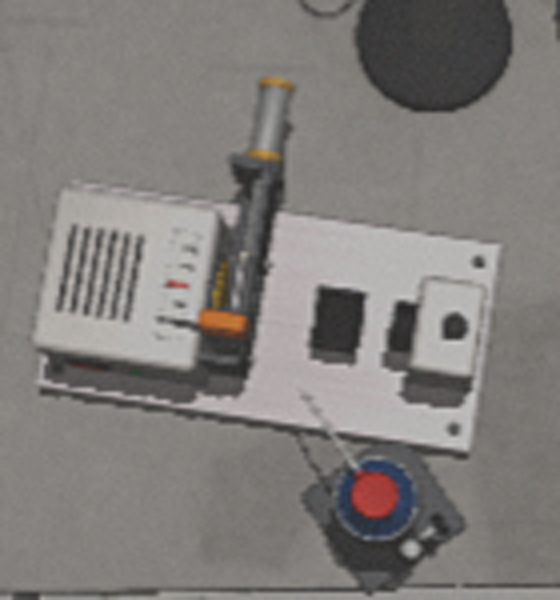

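View pics/sc.png

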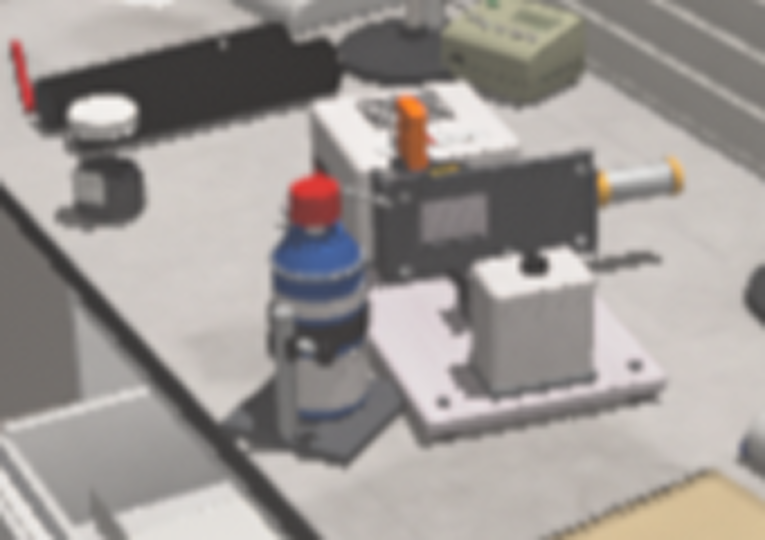

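```bash
python3 - <<'E'
from h import *
d=get_image("top"); s=get_image("scene")
f=lambda a:np.round(a,1)
T=lambda x,y:(220+x/4-0.4,100+y/4-0.4)
print("cap top", f(onz(d,*T(375,494),147)), "comp", f(onz(d,313.2,223.2,147)))
print("cap tri", tri(ray(d,313.2,223.2),ray(s,285.1,191)))
# tab corners in crop
print("tab top", f(onz(d,*T(223,319),138)), f(onz(d,275.1,179.7,138)))
print("tab tri", tri(ray(d,275.1,179.5),ray(s,306,174)))
h=onz(d,*T(177,285),93); print("half", f(h))
# base plate corners, z? ~12
for c in((40,390),(468,452),(499,245),(72,183)): print("corner",f(onz(d,*T(*c),10)))
print("barrel end",f(onz(d,*T(278,80),58)))
# marks
for c in((184,234),(180,260),(177,285),(168,310),(163,334)): print("mark",f(onz(d,*T(*c),93)))
# jars
print("jar blk", f(onz(d,199.5,230,78)), "jar or", f(onz(d,447.5,202.5,63)))
E
```

```text
cap top [418.6 110.2 147. ] comp [418.4 110.5 147. ]
cap tri (array([417.99120314, 110.75257406, 145.78836481]), np.float64(0.95255815055142))
tab top [530.5 204.4 138. ] [529.6 205.  138. ]
tab tri (array([529.48711003, 206.46351387, 131.68816682]), np.float64(3.5285958035974905))
half [560.7 239.7  93. ]
corner [502.4 348.3  10. ]
corner [453.8  48.   10. ]
corner [600.3  23.   10. ]
corner [650.9 326.9  10. ]
barrel end [709.2 175.2  58. ]
mark [594.8 235.1  93. ]
mark [577.4 237.8  93. ]
mark [560.7 239.7  93. ]
mark [544.2 245.6  93. ]
mark [528.3 248.9  93. ]
jar blk [408.3 412.9  78. ] jar or [ 471.8 -249.5   63. ]
```

```bash
cat >> h.py <<'E'
from scipy.spatial.transform import Rotation as R
def plan(P,yaw=None):
    s=status.read_state(); r=R.from_quat(s["ee_rot"]).as_matrix()
    print("clock",s["clock"],"pos",s["position"].round(1),"F",s["contact_force"].round(1),"w",round(s["gripper_width"],1))
    print("axes x,y,z:",r.T.round(3).tolist())
    print("shift",(r.T@(np.array(P)-s["position"])).round(1))
    if yaw is not None:
        want=np.array([np.cos(yaw),np.sin(yaw),0])
        a=np.degrees(np.arctan2(-(r[:,1]@want),r[:,2]@want)); print("spin",a, (a+270)%180-90, "q6",s["joints"][5])
E
python3 - <<'E'
from h import *
plan([418.4,110.5,175],-0.163)
E
```

```text
clock 0.2 pos [208.8 588.7 208.4] F [ 0.2  0.2 -0.1] w 85.4
axes x,y,z: [[-0.0, -0.001, -1.0], [0.942, -0.334, 0.0], [-0.334, -0.942, 0.001]]
shift [ 34.  357.4 380.6]
spin -100.19038370404061 79.80961629595939 q6 -0.2585645743231351
```

Emit:
apply_moves:
  targets: "0 25 27 7 1; 0 50 54 14 1; 0 75 81 21 1; 0 100 108 28 1; 0 125 135 35 1; 0 150 162 42 1; 0 175 189 49 1; 0 200 216 56 1; 0 225 243 63 1; 0 250 270 70 1"

```text
clock: 1.03
position: [354.4, 249.2, 209.2]
ee_rot: [0.707, 0.001, -0.707, 0.001]
contact_force: [1.1, 1.6, -1.4]
gripper_width: 0.2
```

```bash
python3 - <<'E'
from h import *
plan([418.4,110.5,175],-0.163); print(status.read_state()["joints"])
E
```

```text
clock 1.0333 pos [354.4 249.2 209.2] F [ 1.1  1.6 -1.4] w 0.2
axes x,y,z: [[0.0, 0.0, -1.0], [0.003, -1.0, -0.0], [-1.0, -0.003, -0.0]]
shift [ 34.2 138.9 -63.6]
spin -170.5000872916398 9.499912708360199 q6 -0.9877604249857134
[ 9.90594609e-01  5.11708949e-02 -4.31075900e-01 -6.34709411e-05
 -1.08817691e+00 -9.87760425e-01]
```

Emit:
apply_moves:
  targets: "0 25 -11 4 1; 0 50 -23 9.5 1; 0 75 -34 9.5 1; 0 100 -46 9.5 1; 10 125 -57 9.5 1; 20 139 -63.6 9.5 1; 34 139 -63.6 9.5 1; 34 139 -63.6 9.5 1; 34 139 -63.6 9.5 1"

```text
clock: 1.78
position: [418.7, 112.1, 174.8]
ee_rot: [-0.704, 0.056, 0.705, 0.055]
contact_force: [-0.5, 0.2, 1.0]
gripper_width: -0.2
```

```bash
python3 - <<'E'
from h import *
plan([418.4,110.5,140],-0.163)
for n in("scene","top"):
    grab(n,f"pics/{n}1.png")
t=cv2.imread("pics/top1.png"); s=cv2.imread("pics/scene1.png")
a=cv2.resize(t[120:260,240:400],None,fx=2.5,fy=3,interpolation=cv2.INTER_CUBIC)
b=cv2.resize(s[130:270,215:375],None,fx=2.5,fy=3,interpolation=cv2.INTER_CUBIC)
cv2.imwrite("pics/c1.png",np.hstack([a,b]))
E
```

```text
clock 1.7833 pos [418.7 112.1 174.8] F [-0.5  0.2  1. ] w -0.2
axes x,y,z: [[-0.001, -0.001, -1.0], [-0.157, -0.988, 0.001], [-0.988, 0.157, 0.001]]
shift [34.8  1.6 -0. ]
spin -179.711746992715 0.28825300728499315 q6 -0.7973110471247372
```

View pics/c1.png

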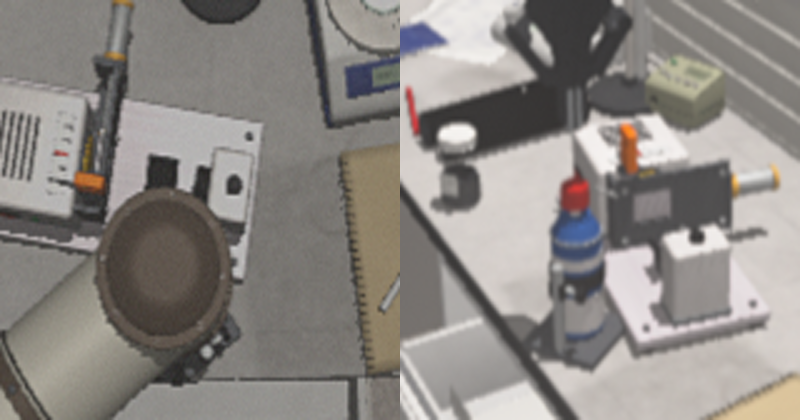

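The closed fingertips stand above the red cap (right half, tips about (573,155), cap (575,190)) and the tester is untouched. Now I press.

Emit:
apply_moves:
  targets: "10 1.5 0 0 1; 20 1.5 0 0 1; 26 1.5 0 0 1; 29 1.5 0 0 1; 32 1.5 0 0 1; 34 1.5 0 0 1; 35 1.5 0 0 1; 35 1.5 0 0 1"

```text
clock: 2.55
position: [418.8, 111.2, 140.2]
ee_rot: [0.705, -0.056, -0.705, -0.056]
contact_force: [-0.3, -0.2, 0.6]
gripper_width: -0.1
```

```bash
python3 - <<'E'
from h import *
plan([418.4,110.5,139])
E
```

```text
clock 2.55 pos [418.8 111.2 140.2] F [-0.3 -0.2  0.6] w -0.1
axes x,y,z: [[0.0, 0.0, -1.0], [-0.157, -0.988, -0.0], [-0.988, 0.157, -0.0]]
shift [1.2 0.7 0.3]
```

```bash
python3 - <<'E'
from h import *
d=grab("scene","pics/scene2.png")
s=cv2.imread("pics/scene2.png")
cv2.imwrite("pics/c2.png",cv2.resize(s[140:260,235:335],None,fx=5,fy=5,interpolation=cv2.INTER_CUBIC))
hsv=cv2.cvtColor(s,cv2.COLOR_BGR2HSV)
m=cv2.inRange(hsv[150:250],(0,150,90),(4,255,255)); k,l,st,c=cv2.connectedComponentsWithStats(m)
print([(st[i],c[i]+[0,150]) for i in range(1,k) if st[i,4]>6])
print("pred cap top", proj(d,[418.4,110.5,147]), proj(d,[418.4,110.5,139]), "tip",proj(d,status.read_state()["position"]))
E
```

```text
[(array([218,  10,   3,   9,   9], dtype=int32), array([218.88888889, 164.        ])), (array([284,  41,   6,   8,  36], dtype=int32), array([286.69444444, 194.47222222]))]
pred cap top [285.46090851 190.54962948] [285.5871389  193.42230378] tip [285.63581615 192.80971227]
```

View pics/c2.png

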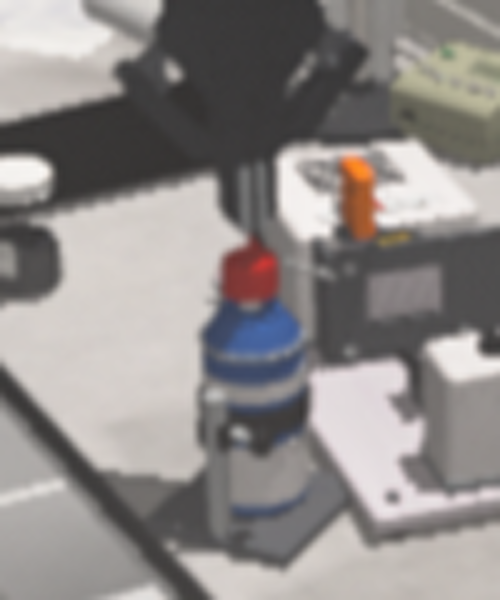

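```bash
python3 - <<'E'
from h import *
a=cv2.imread("pics/scene1.png"); b=cv2.imread("pics/scene2.png"); z=cv2.imread("pics/scene0.png")
f=lambda s:cv2.resize(s[170:230,265:305],None,fx=6,fy=8,interpolation=cv2.INTER_NEAREST)
cv2.imwrite("pics/c3.png",np.hstack([f(z),f(a),f(b)]))
E
```

```text
(no output)
```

View pics/c3.png

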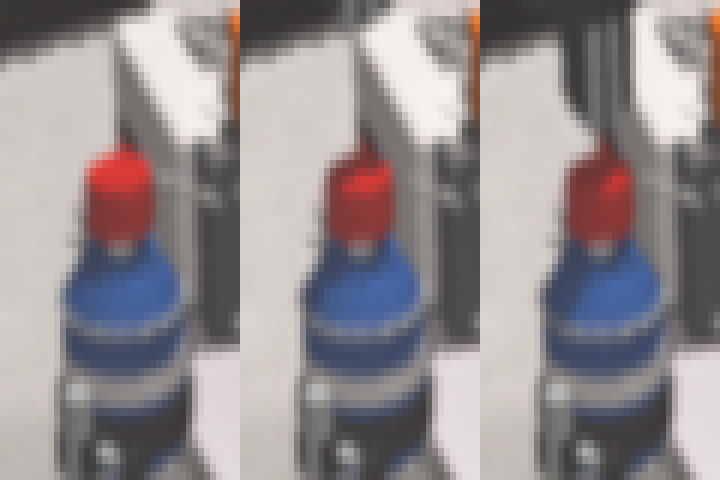

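The cap hasn't moved. The fingertips still end about 4–5 px (roughly 12–15 mm) above it, so the force of 0 is genuine. I'll lower further in small steps and watch the force.

Emit:
apply_moves:
  targets: "2 0.5 0 0 1; 4 0.5 0 0 1; 6 0.5 0 0 1; 6 0.5 0 0 1; 6 0.5 0 0 1"

```text
clock: 3.02
position: [418.6, 110.5, 133.9]
ee_rot: [-0.705, 0.056, 0.705, 0.056]
contact_force: [0.7, 0.1, 0.1]
gripper_width: 0.2
```

```bash
python3 - <<'E'
from h import *
grab("scene","pics/scene3.png");grab("top","pics/top3.png"); plan([418.4,110.5,139])
b=cv2.imread("pics/scene2.png"); z=cv2.imread("pics/scene3.png")
f=lambda s:cv2.resize(s[150:220,265:305],None,fx=8,fy=8,interpolation=cv2.INTER_NEAREST)
cv2.imwrite("pics/c4.png",np.hstack([f(b),f(z)]))
E
```

```text
clock 3.1167 pos [418.7 110.6 134.1] F [-0.5  0.4 -0.8] w 0.2
axes x,y,z: [[0.0, -0.0, -1.0], [-0.157, -0.988, -0.0], [-0.988, 0.157, -0.0]]
shift [-4.9  0.1  0.3]
```

View pics/c4.png

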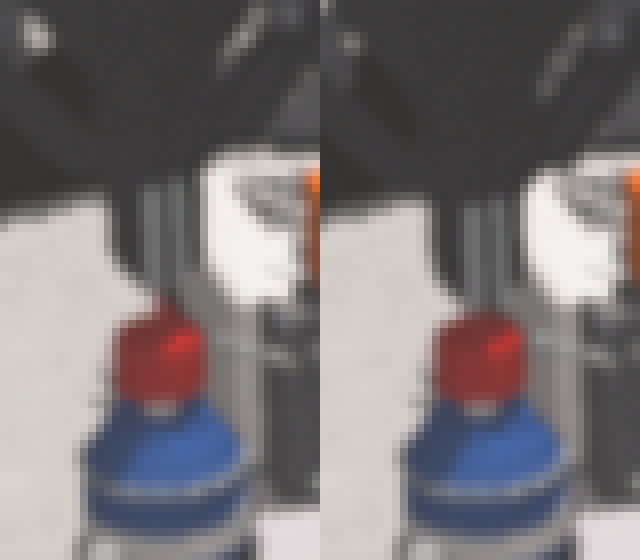

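Emit:
apply_moves:
  targets: "2 0 0 0 1; 4 0 0 0 1; 4 0 0 0 1; 4 0 0 0 1"

```text
clock: 3.45
position: [418.6, 110.5, 129.9]
ee_rot: [-0.705, 0.056, 0.705, 0.056]
contact_force: [-0.6, -0.1, -0.4]
gripper_width: -0.3
```

```bash
python3 - <<'E'
from h import *
grab("scene","pics/scene4.png"); plan([418.4,110.5,139])
b=cv2.imread("pics/scene3.png"); z=cv2.imread("pics/scene4.png")
f=lambda s:cv2.resize(s[150:220,265:305],None,fx=8,fy=8,interpolation=cv2.INTER_NEAREST)
cv2.imwrite("pics/c5.png",np.hstack([f(b),f(z)]))
E
```

```text
clock 3.5 pos [418.7 110.5 130. ] F [-0.7 -0.4  0. ] w -0.2
axes x,y,z: [[-0.0, -0.0, -1.0], [-0.157, -0.988, 0.0], [-0.988, 0.157, 0.0]]
shift [-9.   0.1  0.3]
```

View pics/c5.png

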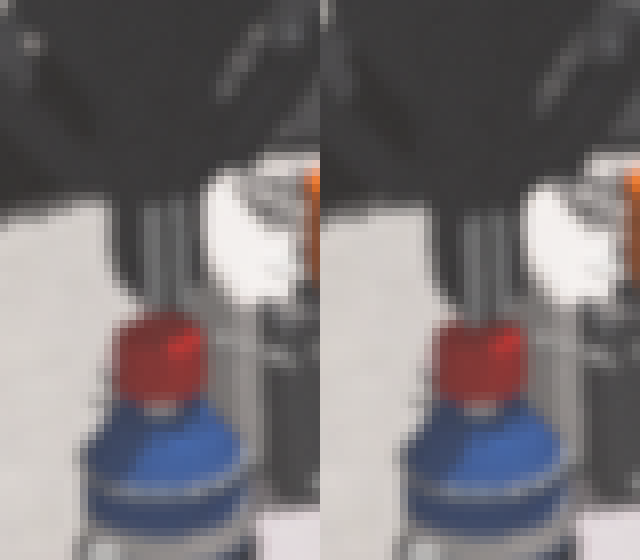

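The fingers now hide the cap's rear rim (right half, about (485,322)), so they are over the cap and almost touching it. The real finger ends sit roughly 15 mm above the stated TCP. I'll go on lowering.

Emit:
apply_moves:
  targets: "1.5 0 0 0 1; 3 0 0 0 1; 3 0 0 0 1; 3 0 0 0 1"

```text
clock: 3.83
position: [418.6, 110.5, 127.0]
ee_rot: [-0.705, 0.056, 0.705, 0.056]
contact_force: [0.8, -0.6, 0.1]
gripper_width: -0.1
```

```bash
python3 - <<'E'
from h import *
plan([418.4,110.5,139])
E
```

```text
clock 3.8333 pos [418.6 110.5 127. ] F [ 0.8 -0.6  0.1] w -0.1
axes x,y,z: [[-0.0, -0.0, -1.0], [-0.157, -0.988, 0.0], [-0.988, 0.157, 0.0]]
shift [-12.    0.    0.2]
```

Emit:
apply_moves:
  targets: "1.5 0 0 0 1; 3 0 0 0 1; 3 0 0 0 1; 3 0 0 0 1"

```text
clock: 4.17
position: [418.9, 110.7, 124.3]
ee_rot: [0.705, -0.056, -0.705, -0.056]
contact_force: [-0.3, 0.6, 2.0]
gripper_width: 0.1
```

```bash
python3 - <<'E'
from h import *
grab("scene","pics/scene5.png"); plan([418.4,110.5,139])
b=cv2.imread("pics/scene4.png"); z=cv2.imread("pics/scene5.png")
f=lambda s:cv2.resize(s[150:220,265:305],None,fx=8,fy=8,interpolation=cv2.INTER_NEAREST)
cv2.imwrite("pics/c6.png",np.hstack([f(b),f(z)]))
E
```

```text
clock 4.2167 pos [418.9 110.7 124.4] F [-0.6 -0.   2.2] w 0.0
axes x,y,z: [[0.001, 0.0, -1.0], [-0.157, -0.988, -0.0], [-0.988, 0.157, -0.0]]
shift [-14.6   0.2   0.5]
```

View pics/c6.png

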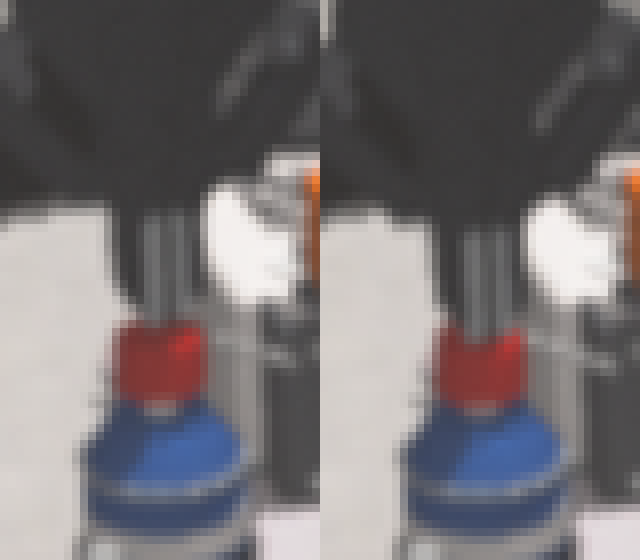

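First contact, at 2 N with TCP z 124.4. I'll press about 8 mm from here.

Emit:
apply_moves:
  targets: "2 0 0 0 1; 4 0 0 0 1; 6 0 0 0 1; 7 0 0 0 1; 7 0 0 0 1; 7 0 0 0 1"

```text
clock: 4.72
position: [419.0, 110.7, 117.7]
ee_rot: [0.705, -0.055, -0.705, -0.056]
contact_force: [-2.0, -0.2, 8.0]
gripper_width: 0.2
```

```bash
python3 - <<'E'
from h import *
plan([418.4,110.5,139])
E
```

```text
clock 4.7167 pos [419.  110.7 117.7] F [-2.  -0.2  8. ] w 0.2
axes x,y,z: [[0.001, 0.0, -1.0], [-0.156, -0.988, -0.0], [-0.988, 0.156, -0.001]]
shift [-21.3   0.3   0.5]
```

Emit:
apply_moves:
  targets: "1 0 0 0 1; 1.5 0 0 0 1; 1.5 0 0 0 1; 1.5 0 0 0 1"

```text
clock: 5.05
position: [419.1, 110.7, 117.6]
ee_rot: [0.705, -0.055, -0.705, -0.055]
contact_force: [-6.3, -0.2, 17.9]
gripper_width: 0.0
```

```bash
python3 - <<'E'
from h import *
grab("scene","pics/scene6.png"); plan([418.4,110.5,139])
b=cv2.imread("pics/scene5.png"); z=cv2.imread("pics/scene6.png")
f=lambda s:cv2.resize(s[150:220,265:315],None,fx=8,fy=8,interpolation=cv2.INTER_NEAREST)
cv2.imwrite("pics/c7.png",np.hstack([f(b),f(z)]))
E
```

```text
clock 5.1 pos [419.1 110.7 117.6] F [-6.1 -0.5 18.2] w 0.2
axes x,y,z: [[0.001, -0.0, -1.0], [-0.156, -0.988, -0.0], [-0.988, 0.156, -0.001]]
shift [-21.4   0.3   0.6]
```

View pics/c7.png

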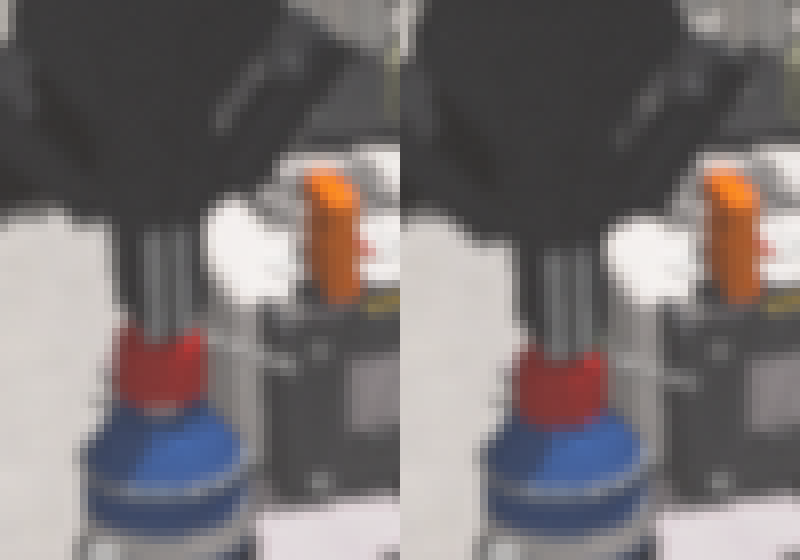

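At the hard stop: 18 N, TCP stuck at z 117.6, and the cap dropped about 3 px while the tab did not move. That puts the closed fingertips 21 mm above the reported TCP. Now release and lift.

Emit:
apply_moves:
  targets: "-5 0 0 0 1; -15 0 0 0 1; -35 0 0 0 1; -60 0 0 0 0; -60 0 0 0 0; -60 0 0 0 0"

```text
clock: 5.6
position: [419.0, 111.0, 176.1]
ee_rot: [0.705, -0.055, -0.704, -0.056]
contact_force: [0.7, 0.3, 0.0]
gripper_width: 35.8
```

```bash
python3 - <<'E'
from h import *
d=grab("scene","pics/scene7.png"); plan([529.6,205.3,172],-0.163)
b=cv2.imread("pics/scene6.png"); z=cv2.imread("pics/scene7.png")
f=lambda s:cv2.resize(s[150:220,265:315],None,fx=8,fy=8,interpolation=cv2.INTER_NEAREST)
cv2.imwrite("pics/c8.png",np.hstack([f(b),f(z)]))
E
```

```text
clock 5.65 pos [418.2 110.5 175.1] F [-0.2  0.7 -0.9] w 41.7
axes x,y,z: [[-0.001, 0.0, -1.0], [-0.157, -0.988, -0.0], [-0.988, 0.157, 0.001]]
shift [   3.  -111.2  -95.1]
spin -179.7139116535155 0.28608834648449033 q6 -0.7936749929588212
```

View pics/c8.png

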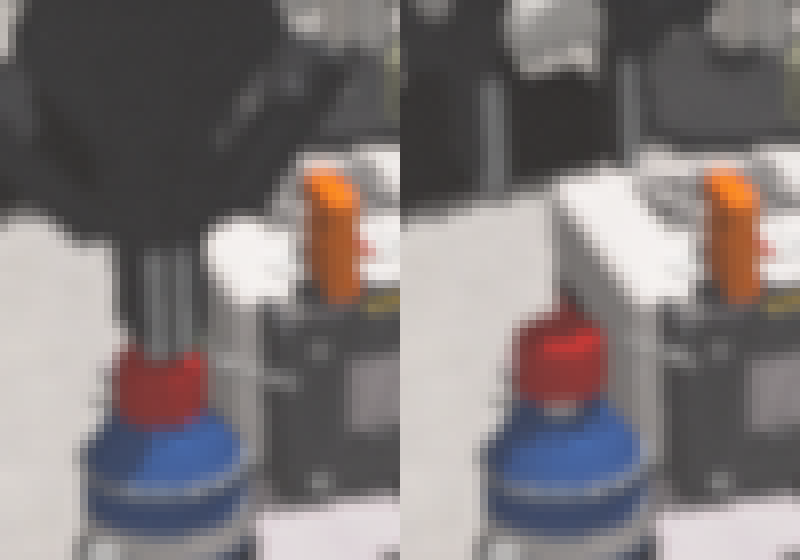

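Emit:
apply_moves:
  targets: "0 -22 -19 0 0; 0 -44 -38 0 0; 0 -66 -57 0 0; 0 -88 -76 0 0; 0 -105 -90 0 0; 0 -111 -95 0 0; 15 -111 -95 0 0; 25 -111 -95 0 0; 25 -111 -95 0 0"

```text
clock: 6.4
position: [527.2, 203.7, 146.7]
ee_rot: [-0.702, 0.058, 0.707, 0.054]
contact_force: [-0.8, -0.3, -0.7]
gripper_width: 42.8
```

```bash
python3 - <<'E'
from h import *
d=grab("scene","pics/scene8.png"); t=grab("top","pics/top8.png");plan([529.6,205.3,90],-0.163)
z=cv2.imread("pics/scene8.png");tt=cv2.imread("pics/top8.png")
f=lambda s:cv2.resize(s,None,fx=5,fy=5,interpolation=cv2.INTER_NEAREST)
cv2.imwrite("pics/c9.png",np.hstack([f(z[120:220,265:345]),f(tt[120:220,240:320])]))
E
```

```text
clock 6.5 pos [529.  204.4 149.8] F [-0.   0.4  0.5] w 42.7
axes x,y,z: [[-0.002, -0.002, -1.0], [-0.157, -0.988, 0.002], [-0.988, 0.157, 0.002]]
shift [59.8 -1.1 -0.6]
spin -179.69217078602802 0.3078292139719849 q6 -0.8121481124489286
```

View pics/c9.png

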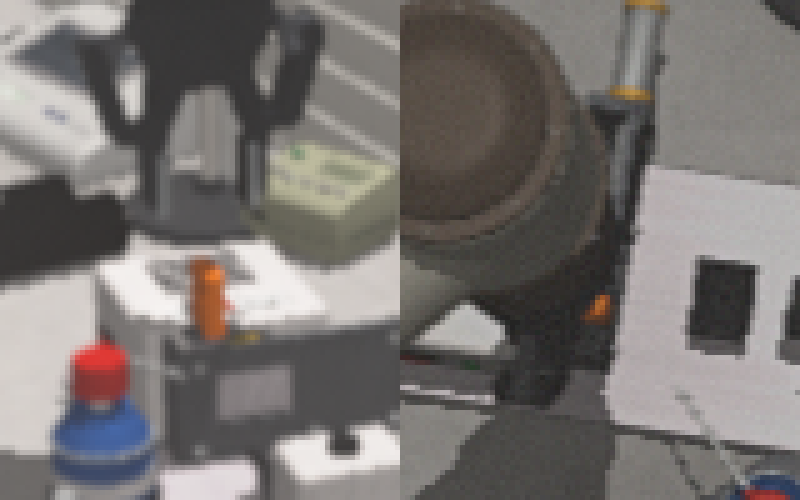

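The fingers straddle the tab evenly in the scene view (finger columns about 155 and 255, tab 208), with tips about 10 px (28 mm) above its top. The red cap is up. I'll lower in two steps.

Emit:
apply_moves:
  targets: "8 -1 -0.5 0 0; 16 -1 -0.5 0 0; 24 -1 -0.5 0 0; 32 -1 -0.5 0 0; 40 -1 -0.5 0 0; 45 -1 -0.5 0 0; 45 -1 -0.5 0 0"

```text
clock: 7.08
position: [529.7, 205.7, 103.9]
ee_rot: [-0.704, 0.056, 0.706, 0.055]
contact_force: [0.6, -0.3, -1.1]
gripper_width: 42.5
```

```bash
python3 - <<'E'
from h import *
d=grab("scene","pics/scene9.png"); t=grab("top","pics/top9.png");plan([529.6,205.3,90],-0.163)
z=cv2.imread("pics/scene9.png");tt=cv2.imread("pics/top9.png")
f=lambda s:cv2.resize(s,None,fx=5,fy=5,interpolation=cv2.INTER_NEAREST)
cv2.imwrite("pics/c10.png",np.hstack([f(z[120:220,265:345]),f(tt[120:220,240:320])]))
E
```

```text
clock 7.1833 pos [530.6 206.2 105.4] F [ 1.3 -0.2  0.2] w 42.5
axes x,y,z: [[-0.0, -0.0, -1.0], [-0.157, -0.988, 0.0], [-0.988, 0.157, 0.0]]
shift [15.4  1.   0.9]
spin -179.6817149416492 0.3182850583507957 q6 -0.8128063641072389
```

View pics/c10.png

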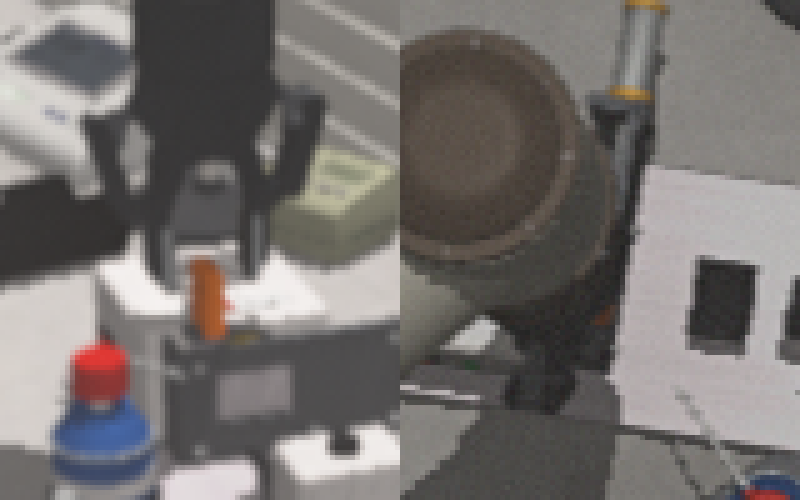

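Emit:
apply_moves:
  targets: "6 0.5 0.5 0 0; 12 0.5 0.5 0 0; 17 0.5 0.5 0 0; 17 0.5 0.5 0 0; 17 0.5 0.5 0 0"

```text
clock: 7.6
position: [529.8, 205.6, 88.1]
ee_rot: [-0.705, 0.056, 0.705, 0.055]
contact_force: [0.2, 0.9, 1.0]
gripper_width: 42.8
```

```bash
python3 - <<'E'
from h import *
d=grab("scene","pics/scene10.png"); plan([529.6,205.3,87],-0.163)
z=cv2.imread("pics/scene10.png")
f=lambda s:cv2.resize(s,None,fx=7,fy=7,interpolation=cv2.INTER_NEAREST)
cv2.imwrite("pics/c11.png",f(z[130:210,265:345]))
E
```

```text
clock 7.65 pos [530.  205.8  88.5] F [-0.8  0.3 -0.8] w 42.8
axes x,y,z: [[-0.0, -0.0, -1.0], [-0.157, -0.988, 0.0], [-0.988, 0.157, 0.0]]
shift [1.5 0.5 0.4]
spin -179.68211333346846 0.3178866665315354 q6 -0.8128373974521136
```

View pics/c11.png

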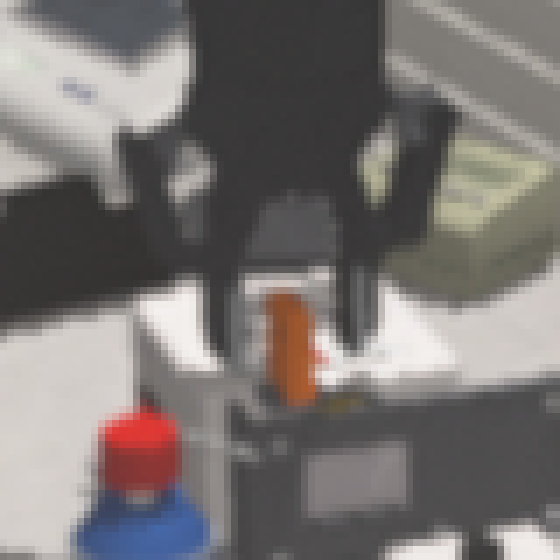

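The fingers straddle the tab at a good depth: tips are at row about 355 in the crop, and the tab spans rows 290–405. Now close.

Emit:
apply_moves:
  targets: "0 0 0 0 0.5; 0 0 0 0 0.6; 0 0 0 0 0.65; 0 0 0 0 0.75; 0 0 0 0 0.85; 0 0 0 0 1; 0 0 0 0 1; 0 0 0 0 1"

```text
clock: 8.32
position: [530.0, 205.9, 89.0]
ee_rot: [0.705, -0.056, -0.705, -0.056]
contact_force: [-2.3, 0.5, 5.0]
gripper_width: 10.9
```

```bash
python3 - <<'E'
from h import *
d=grab("scene","pics/scene11.png"); plan([554.3,201.2,87],-0.163)
z=cv2.imread("pics/scene11.png")
f=lambda s:cv2.resize(s,None,fx=7,fy=7,interpolation=cv2.INTER_NEAREST)
cv2.imwrite("pics/c12.png",f(z[130:210,265:345]))
E
```

```text
clock 8.3667 pos [530.  205.8  89. ] F [-1.8  0.1  4.6] w 11.1
axes x,y,z: [[0.0, 0.0, -1.0], [-0.157, -0.988, -0.0], [-0.988, 0.157, -0.0]]
shift [  2.    0.8 -24.7]
spin -179.7047791944613 0.29522080553869046 q6 -0.8131174191386507
```

View pics/c12.png

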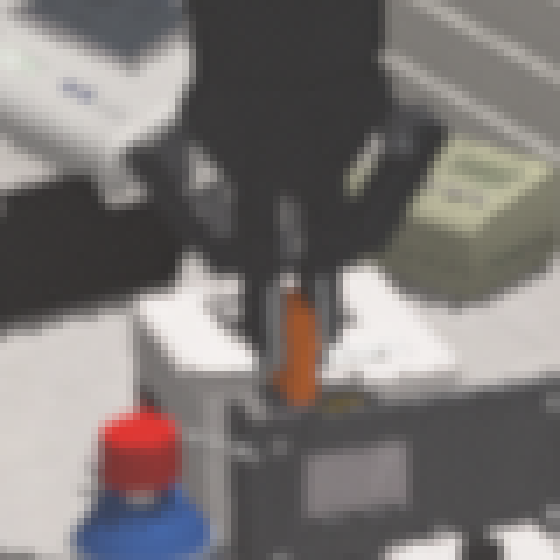

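Emit:
apply_moves:
  targets: "0 0 -3 0 1; 0 0 -6 0 1; 0 0 -9 0 1; 0 0 -12 0 1; 0 0 -15 0 1; 0 0 -17 0 1; 0 0 -17 0 1; 0 0 -17 0 1"

```text
clock: 9.03
position: [546.4, 203.0, 89.0]
ee_rot: [-0.704, 0.056, 0.705, 0.056]
contact_force: [-5.8, 0.4, 6.2]
gripper_width: 11.1
```

```bash
cat > tabm.py <<'E'
from h import *
import sys
tag=sys.argv[1]
plan([554.3,201.2,87])
ds=grab("scene",f"pics/scene{tag}.png"); dt=grab("top",f"pics/top{tag}.png")
z=cv2.imread(f"pics/scene{tag}.png"); t=cv2.imread(f"pics/top{tag}.png")
z0=cv2.imread("pics/scene0.png")
for n,im in(("scene0",z0),("scene",z),("top",t)):
    hsv=cv2.cvtColor(im,cv2.COLOR_BGR2HSV); m=cv2.inRange(hsv[160:200,260:330],(4,140,80),(18,255,255))
    k,l,st,c=cv2.connectedComponentsWithStats(m)
    for i in range(1,k):
        if st[i,4]>6: print(n,st[i]+[260,160,0,0,0],c[i]+[260,160])
for v in (0,12.5,25,37.5):
    P=np.array([529.6,205.3,0])+v*np.array([.987,-.162,0]); print("pred foot/top of tab at",v,proj(ds,P+[0,0,100]).round(1),proj(ds,P+[0,0,138]).round(1),"top",proj(dt,P+[0,0,138]).round(1))
f=lambda s:cv2.resize(s,None,fx=7,fy=7,interpolation=cv2.INTER_NEAREST)
cv2.imwrite(f"pics/d{tag}.png",np.hstack([f(z[140:210,275:335]),f(t[150:220,245:300])]))
E
python3 tabm.py 12
```

```text
clock 9.0333 pos [546.4 203.   89. ] F [-5.8  0.4  6.2] w 11.1
axes x,y,z: [[-0.001, -0.0, -1.0], [-0.157, -0.988, 0.0], [-0.988, 0.157, 0.001]]
shift [ 2.   0.6 -8.1]
scene0 [303 172   7  15  73] [306.23287671 178.75342466]
scene [311 172   5  14  47] [312.9787234  179.27659574]
pred foot/top of tab at 0 [307.1 184.5] [306.8 172. ] top [275.  179.7]
pred foot/top of tab at 12.5 [311.3 183.8] [311.1 171.3] top [275.8 174.8]
pred foot/top of tab at 25 [315.6 183.1] [315.4 170.6] top [276.6 170. ]
pred foot/top of tab at 37.5 [319.7 182.5] [319.6 170. ] top [277.4 165.2]
```

View pics/d12.png

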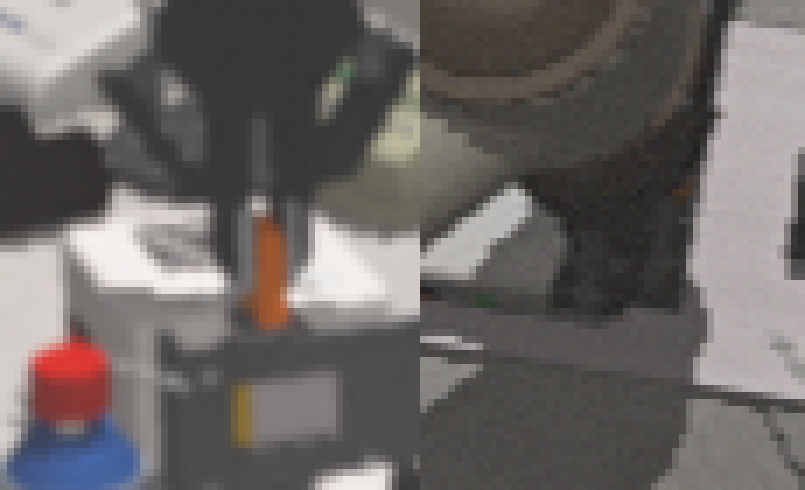

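Emit:
apply_moves:
  targets: "0 0 -2.5 0 1; 0 0 -5 0 1; 0 0 -7 0 1; 0 0 -7 0 1; 0 0 -7 0 1; 0 0 -7 0 1"

```text
clock: 9.63
position: [552.7, 202.0, 89.0]
ee_rot: [-0.704, 0.056, 0.706, 0.056]
contact_force: [-6.9, 1.9, 7.7]
gripper_width: 11.3
```

```bash
python3 tabm.py 13; python3 - <<'E'
import cv2,numpy as np
for n in (10,11,12,13):
    im=cv2.imread(f"pics/scene{n}.png"); hsv=cv2.cvtColor(im,cv2.COLOR_BGR2HSV); 
    # right edge of orange & foot rows 180-186
    m=cv2.inRange(hsv[165:190,295:330],(4,140,80),(18,255,255)); 
    print(n,[(165+r, 295+np.where(m[r])[0].min(),295+np.where(m[r])[0].max()) for r in range(25) if m[r].any()])
E
```

```text
clock 9.6333 pos [552.7 202.   89. ] F [-6.9  1.9  7.7] w 11.3
axes x,y,z: [[-0.002, -0.0, -1.0], [-0.157, -0.988, 0.001], [-0.988, 0.157, 0.002]]
shift [ 2.   0.5 -1.7]
scene0 [303 172   7  15  73] [306.23287671 178.75342466]
scene [313 171   5  15  55] [315.29090909 178.61818182]
pred foot/top of tab at 0 [307.1 184.5] [306.8 172. ] top [275.  179.7]
pred foot/top of tab at 12.5 [311.3 183.8] [311.1 171.3] top [275.8 174.8]
pred foot/top of tab at 25 [315.6 183.1] [315.4 170.6] top [276.6 170. ]
pred foot/top of tab at 37.5 [319.7 182.5] [319.6 170. ] top [277.4 165.2]
10 [(172, np.int64(304), np.int64(305)), (173, np.int64(304), np.int64(307)), (174, np.int64(304), np.int64(307)), (175, np.int64(304), np.int64(308)), (176, np.int64(304), np.int64(308)), (177, np.int64(304), np.int64(308)), (178, np.int64(304), np.int64(308)), (179, np.int64(304), np.int64(308)), (180, np.int64(304), np.int64(309)), (181, np.int64(304), np.int64(309)), (182, np.int64(304), np.int64(308)), (183, np.int64(304), np.int64(308)), (184, np.int64(305), np.int64(308)), (185, np.int64(305), np.int64(309)), 
[... 976 characters left out ...]
np.int64(311), np.int64(314)), (183, np.int64(311), np.int64(315)), (184, np.int64(311), np.int64(315)), (185, np.int64(312), np.int64(315))]
13 [(171, np.int64(315), np.int64(315)), (172, np.int64(314), np.int64(316)), (173, np.int64(314), np.int64(316)), (174, np.int64(314), np.int64(317)), (175, np.int64(314), np.int64(317)), (176, np.int64(314), np.int64(317)), (177, np.int64(314), np.int64(317)), (178, np.int64(314), np.int64(317)), (179, np.int64(314), np.int64(317)), (180, np.int64(314), np.int64(317)), (181, np.int64(314), np.int64(316)), (182, np.int64(313), np.int64(316)), (183, np.int64(313), np.int64(317)), (184, np.int64(314), np.int64(317)), (185, np.int64(314), np.int64(317))]
```

View pics/d13.png

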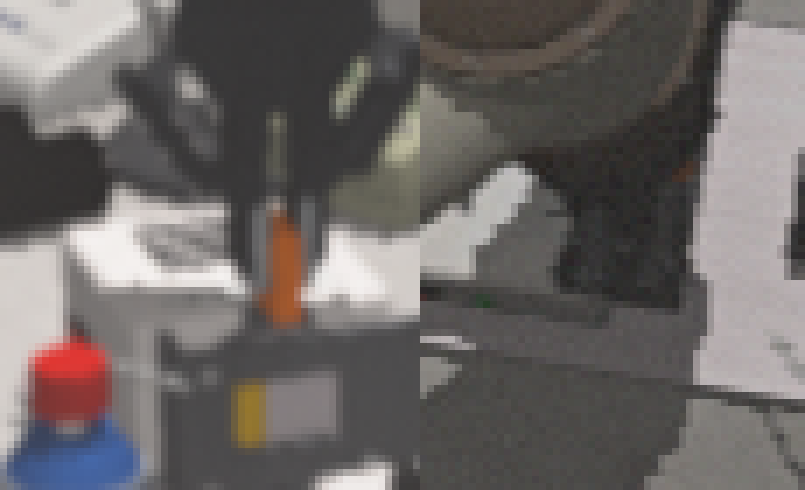

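Emit:
apply_moves:
  targets: "0 0 -0.7 0 1; 0 0 -1.3 0 1; 0 0 -1.3 0 1; 0 0 -1.3 0 1; 0 0 -1.3 0 1; 0 0 -1.3 0 1"

```text
clock: 10.23
position: [553.8, 201.8, 89.0]
ee_rot: [-0.704, 0.056, 0.706, 0.055]
contact_force: [-7.2, 1.1, 8.5]
gripper_width: 11.0
```

```bash
python3 tabm.py 14; python3 - <<'E'
import cv2,numpy as np
# subpixel: orange-ness weighted centroid of tab foot rows 183-185 over pictures
for n in (0,10,11,12,13,14):
    im=cv2.imread(f"pics/scene{n}.png").astype(float)
    w=np.clip(im[182:186,298:326,2]-im[182:186,298:326,0]-40,0,None).sum(0)
    print(n,(w*np.arange(298,326)).sum()/w.sum())
im=cv2.imread("pics/scene14.png"); cv2.imwrite("pics/e14.png",cv2.resize(im[165:210,290:330],None,fx=12,fy=12,interpolation=cv2.INTER_CUBIC))
E
```

```text
clock 10.2333 pos [553.8 201.8  89. ] F [-7.2  1.1  8.5] w 11.0
axes x,y,z: [[-0.002, -0.0, -1.0], [-0.157, -0.988, 0.001], [-0.988, 0.157, 0.002]]
shift [ 2.   0.5 -0.6]
scene0 [303 172   7  15  73] [306.23287671 178.75342466]
scene [314 171   4  15  46] [315.82608696 178.60869565]
pred foot/top of tab at 0 [307.1 184.5] [306.8 172. ] top [275.  179.7]
pred foot/top of tab at 12.5 [311.3 183.8] [311.1 171.3] top [275.8 174.8]
pred foot/top of tab at 25 [315.6 183.1] [315.4 170.6] top [276.6 170. ]
pred foot/top of tab at 37.5 [319.7 182.5] [319.6 170. ] top [277.4 165.2]
0 306.9504617968094
10 306.906584992343
11 307.33273862622656
12 313.25681255161027
13 315.142061281337
14 315.6813627254509
```

View pics/e14.png

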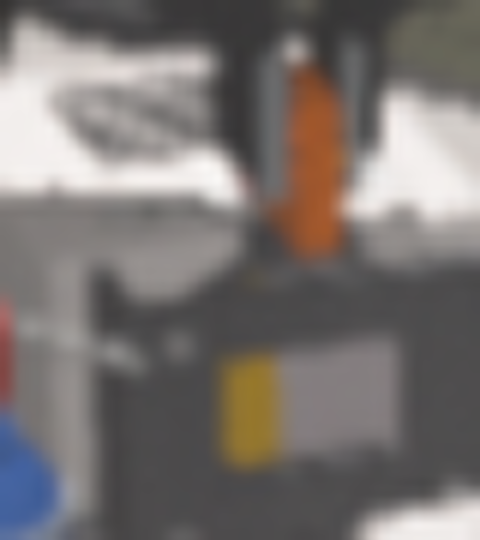

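The foot of the tab has moved from column 306.9 to 315.7, which is 25.6 mm. The TCP shift since the grasp plus the shift on closing gives about 25.3 mm. The cap is up and the arm is at rest, so I'm handing in.

```bash
python3 - <<'E'
from h import *
s=status.read_state(); print(s["joint_vel"].round(3), s["contact_force"].round(1)); print(job.job_done())
s=status.read_state(); print(s["clock"],s["position"].round(1),s["contact_force"].round(1),s["gripper_width"])
E
```

```text
[-0.003  0.002  0.     0.002  0.001 -0.   ] [-7.9  1.6  9. ]
the job is handed in; nothing more can be done
None
the job is handed in; nothing more can be done
```

I pressed the red cap to its hard stop with the shutter shut and let it spring back up. I then gripped the orange tab and slid it to half travel. The job was handed in at about 10.3 s with the fingers still holding the tab; no verdict came back.

- **Cap:** it bottomed at 18 N with the arm no longer moving down. In the picture it dropped about 3 px, and it was back at its starting height after the release.
- **Shutter:** the tab's foot moved 25.6 mm in the scene picture. The arm's own travel, plus the small shift when the fingers closed, gives about 25.3 mm. The force along the slide was 7–8 N, against 8 N expected at half.
- **At rest:** joint speeds were near zero and the gripper opening was about 11 mm on the 12 mm tab.

**What disagreed or stayed unchecked:**
- **Finger ends:** the closed fingertips sat about 21 mm above the reported tool point, so I found contact by force and pictures instead of the stated height.
- **Upward force:** an upward force of about 9 N remained on the gripped tab at the end.
- **Half mark:** in the last pictures the pointer could not be made out against the red mark, so the half position rests on the tab's measured shift and the force.
- **Jars:** I did not measure the jars again, but the arm never went near them at low height.

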